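# Free the gauging shuttle and run it out for loading

### The arm

A 7-joint arm with a two-finger parallel gripper is mounted at the origin on the work surface. World frame = base frame: x ahead of the robot, y to its left, z up, the work surface at z = 0. Lengths are in m, angles in rad, forces in N, time in s.
With the tool pointing down it reaches from about 0.4 to 0.85 m from the base axis. Payload 4.5 kg.
Tool frame: the origin (TCP) lies where the fingers leave the gripper's body, on its centre line; the fingertips stand 64 mm ahead of it and the grasp point (between the pads) lies 45 mm ahead of it; z points along the fingers, y is the direction in which the jaws open and shut (so a half turn about z gives the same grasp; the last joint's range is limited). The gripper opens to 88 mm and grips with 3 to 60 N. Pads are 18 mm wide; open, the fingers measure 123 mm over their backs; the gripper's body (75 mm by 187 mm) begins 45 mm behind the grasp point.
Start: joints at [-1.301, 0.689, -0.195, 1.565, 0.157, 0.902, -0.215], TCP at [0.146, 0.608, 0.303] pointing down, gripper open.
Joint ranges: [-3.01, 3.01], [-0.46, 2.08], [-1.47, 1.51], [0.13, 2.56], [-1, 4.14], [0.04, 2.09], [-2.66, 2.66]. Speed limits (rad/s): [2.57, 2.57, 3.14, 3.14, 3.14, 3.14, 3.14].

### API

Orientations are given as a unit quaternion [x, y, z, w].
In Python, from cell import manip, viewer gives the robot as it stands.
- The arm moves only by the tool arm_command, never from a script. Its argument "deltas" is a list of rows, each a list of 7 numbers: the turn, a rotation vector about the world's x, y, z in rad, then the shift along the world's x, y, z in mm, then the finger opening in mm, from 0 to 88.1. A call has 1 to 10 rows; each row shifts and turns the pose as measured when the row begins; what a row does not reach is not made up. A row lasts 1/12 s, in which the tool goes at most 41.7 mm and 7.16 degrees, less where a joint would pass 70% of its speed; a pose out of reach is approached as far as the arm can. A call with a gripper value outside its range is refused whole. The fingers move at their own pace and stop on an object; "force" is the grip in N (left out, the last holds). Time passes only in rows, so rows that do not move let the fingers close. It gives the time, the measured TCP pose, the force and the opening at its end, in the units of the state.
- manip.get_state(): the state, without advancing time (a new reading comes with each control period).
- viewer.grab_frame(name): name is "side" or "top" or "wrist"; returns (picture, depth): 480x640x3 uint8, red, green, blue; 480x640 float32, m along the optical axis (not along the pixel's ray), 0 where there is no reading.
- viewer.calibration(name): a dict with "fx", "fy", "cx", "cy" (pixels), "dist_coeffs" ([k1, k2, p1, p2, k3] as OpenCV has them; the pictures are not rectified), "extrinsics" (4x4, takes a point from camera to world coordinates). Camera axes: x right, y down, z forward; pixel columns grow to the right and rows downward; lengths in m; the calibration is good to about 2 mm. A picture is of the moment at which its call begins: read the wrist's pose just before it. calibration takes no time and is no camera call; for the wrist camera it gives the pose at the moment of the call.
- manip.close_job(): hands the job in, once; it reports no verdict.
The state is a dict: "clock": time; "joint_pos": joint angles; "qvel": joint speeds; "effort": joint torques, N m; "tcp_pos": TCP position; "eef_rot": TCP orientation; "wrist_force": force on the tool from outside, world axes, zero at the start; "wrist_torque": the same for the moment, N m; "grip_width": opening from 0.0 (shut) to 1.0 (fully open).
Only numpy, scipy, OpenCV 4.12 (cv2) and the standard library are available. Lean on these libraries where they do the work, as an engineer would, in place of code of your own. Each camera call takes 0.05 s, during which the arm holds its last target. There are 200 camera calls.

### The job

Take the shuttle out from under the dial gauge for the next load: pull its captive lock screw up against the spring and, still pulling lightly, turn it anticlockwise (seen from above) until its thread catches, then screw it out snug to its stop, so that it stays up by itself. Only then run the shuttle gently along its rails to the far end of its travel, away from the gauge, and let go. Feel your way and never force the thread, keep the shaft lying in its vee blocks and leave the other things alone.

Things in the scene. Friction and masses are not known exactly. Their poses are not given: they have to be found in the camera images.
- fixture: gauging fixture on the bench: steel base 130 (x) x 420 (y) x 14 mm, two rails along y, blue end stops 43 mm high, dial gauge (58 mm dial, underside 135 mm above the bench) over y = +140 mm on a column 214 mm high at x = +83. Origin: centre of the underside, on the bench. The shuttle runs out towards -y
- shuttle: aluminium plate 120 (x) x 250 (y) mm on rail carriages, top face 50 mm above the bench; it carries the lock screw, the vee blocks and a black push handle. Axes as the fixture's; the origin lies on the bench below the plate's centre (fixture y = +50 mm when at home)
- shuttle_slide (a joint): how far the shuttle has run out along the fixture's -y: 0 at home under the gauge, 0.090 m at the far end stop. The rails drag with about 3 N. With the lock screw down its pin locks the shuttle at home (with 1 mm play); with the screw lifted over 6 mm the shuttle can run
- lock_housing: upright steel bush, 26 mm in diameter, 34 mm high, on a 42 mm flange on the shuttle plate at shuttle y = -40 mm; origin on its axis at the plate's top. Tapped inside with a right-hand two-start thread of 10 mm lead. Pulled up, the screw meets it after 8 to 13 mm, depending on how it is turned: a hard rise of force; some 14 N of pull in all is enough. The thread must never carry over 30 N
- knob (a point): grip point of the lock screw: on its upright axis, 10 mm below the top of its round knurled black knob with a red top (34 mm in diameter, 24 mm high, underside 2 mm above the bush when down); 100 mm above the bench when down, rises with the screw. All else is over 55 mm from the axis. Below the thread the screw turns freely and drops when let go. A green ring shows below the knob when it is out
- lock_lift (a joint): height of the lock screw: 0 down, 0.017 m at its stop. Spring and weight pull down with 6.6 N at 0, 11.7 N at the stop. Turned anticlockwise under pull it climbs 1.6 mm per rad (rise with it) and catches within half a turn; then it stays up when let go (12 mm or more); about 2.7 rad more to the stop, where it rises no more and the pull jumps; over 0.5 rad more forces the thread
- vee_seat (a point): point on the shuttle, 86 mm above the bench, where the origin of the shaft lies when it sits in the two steel vee blocks (within 2 mm along x); shuttle x = -60, y = +90 mm
- handle (a point): grip point of the shuttle's upright black push handle (21 mm thick, top 104 mm above the bench), 88 mm above the bench, 70 mm to -y of the lock screw
- shaft: loose turned steel shaft, 28 mm in diameter and 118 mm long, about 0.5 kg, lying along the shuttle's x in the vee blocks, top 100 mm above the bench; origin at the centre of its -x end face, its z axis along the shaft
- oil_bottle: red oil bottle with a yellow cap, 48 mm in diameter, 130 mm high, beyond the fixture; origin at the centre of its underside
- roller_a: black roller, 40 mm in diameter and 40 mm high, standing beyond the fixture; origin at the centre of its underside
- roller_b: black roller like the other, standing on the robot's side of the fixture; origin at the centre of its underside
- wrench: steel wrench 150 mm long, lying on the robot's side of the fixture; origin near its middle, x along it

How it is judged:
On the way:
1. the lock screw has been screwed up to its stop with the shuttle still at home (value of joint lock_lift above 0.0158 m and value of joint shuttle_slide below 0.012 m), for 0.2 s.
At the end, for the whole second after the job is handed in: the lock screw stays up at its stop by itself (over 15.8 of 17 mm), the shuttle rests at the far end of its travel (over 87 of 90 mm) and the shaft still lies in its vee blocks (within 12 mm) (value of joint lock_lift above 0.0158 m and value of joint shuttle_slide above 0.087 m and linear speed of shuttle below 0.01 m/s and distance between shaft and vee_seat below 0.012 m); the robot touches nothing.
It fails at once if the lock screw's thread is forced or its bush knocked (over 30 N) (contact force between lock_housing and anything else above 30 N).
It fails at once if the shuttle is run roughly (over 0.3 m/s) (velocity of joint shuttle_slide above 0.3 m/s).
It fails at once if the shaft leaves its vee blocks (distance between shaft and vee_seat above 0.012 m).
It fails at once if another thing is moved by over 20 mm (distance of any of oil_bottle, roller_a, roller_b, wrench from where it was at the start of the episode above 0.02 m).
It also fails if it takes over 54 s, if anything falls off the work surface, if the arm or the gripper's body presses on something with over 40 N, if the wrist force passes 120 N, or if a joint passes its speed limit or range.

## Working session

There is one attempt and no reset: what is moved stays moved. The work goes in short steps, Python scripts to look and compute and a tool call to move; the robot and the scene stay as the last step left them, time stands still between calls to the robot, and variables do not carry over. Pictures are saved under pics/ and viewed, about 8 in all and at most 12, crops included, and the job is handed in when it is done.

Besides the shell and the picture viewer there is one more tool, called after ">>>" as name(argument=value, ...) on one line, values as JSON. arm_command: Moves the arm, as the interface text tells. Its arguments: {"type":"object","properties":{"deltas":{"type":"array"},"force":{"type":"number"}},"required":["deltas"]}

```bash
mkdir -p pics; cat > h.py <<'E'
import numpy as np,cv2
from cell import manip,viewer
from scipy.spatial.transform import Rotation as R
def ray(name,px):
    c=viewer.calibration(name);K=np.array([[c['fx'],0,c['cx']],[0,c['fy'],c['cy']],[0,0,1]])
    u=cv2.undistortPoints(np.float64(px).reshape(-1,1,2),K,np.array(c['dist_coeffs'])).reshape(-1,2)
    T=np.array(c['extrinsics']);d=np.c_[u,np.ones(len(u))]@T[:3,:3].T
    return T[:3,3],d
def onz(name,px,z):
    o,d=ray(name,px);return o+d*((z-o[2])/d[:,2])[:,None]
def save(name,f):
    im,d=viewer.grab_frame(name);cv2.imwrite('pics/'+f,im[:,:,::-1]);return im,d
E
python3 - <<'E'
from h import *
save('top','t1.png');save('side','s1.png')
s=manip.get_state()
for k in s: print(k,np.round(s[k],3))
for n in('top','side','wrist'): print(n,np.round(viewer.calibration(n)['extrinsics'],3))
E
```

```text
clock 0.1
joint_pos [-1.301  0.69  -0.195  1.566  0.157  0.903 -0.215]
qvel [-0.001 -0.004  0.001 -0.003 -0.002  0.002 -0.002]
effort [-3.0000e-03 -5.2851e+01 -1.2720e+00 -1.5384e+01 -5.3000e-02  2.0000e-03
  0.0000e+00]
tcp_pos [0.146 0.607 0.302]
eef_rot [ 0.118  0.993 -0.001 -0.   ]
wrist_force [ 0.026  0.632 -0.078]
wrist_torque [ 0.065 -0.005 -0.016]
grip_width 0.999
top [[ 0.027 -0.996  0.084  0.498]
 [-1.    -0.027 -0.002  0.029]
 [ 0.004 -0.083 -0.997  0.877]
 [ 0.     0.     0.     1.   ]]
side [[-0.745 -0.486  0.457  0.265]
 [-0.667  0.521 -0.533  0.367]
 [ 0.021 -0.702 -0.712  0.58 ]
 [ 0.     0.     0.     1.   ]]
wrist [[ 0.234  0.92   0.313  0.065]
 [ 0.972 -0.22  -0.078  0.629]
 [-0.002  0.323 -0.946  0.385]
 [ 0.     0.     0.     1.   ]]
```

View pics/t1.png

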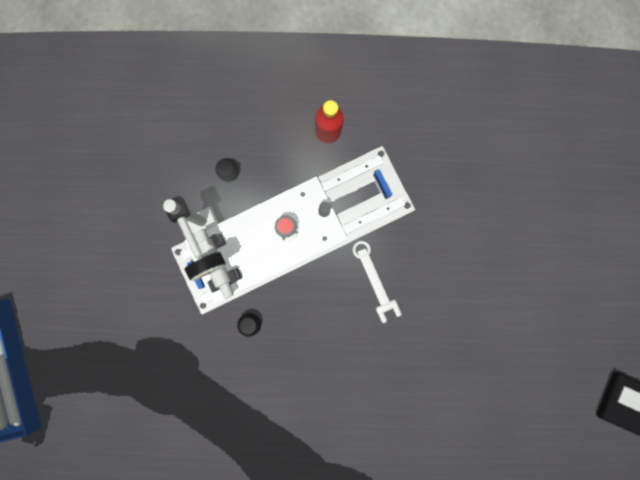

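View pics/s1.png

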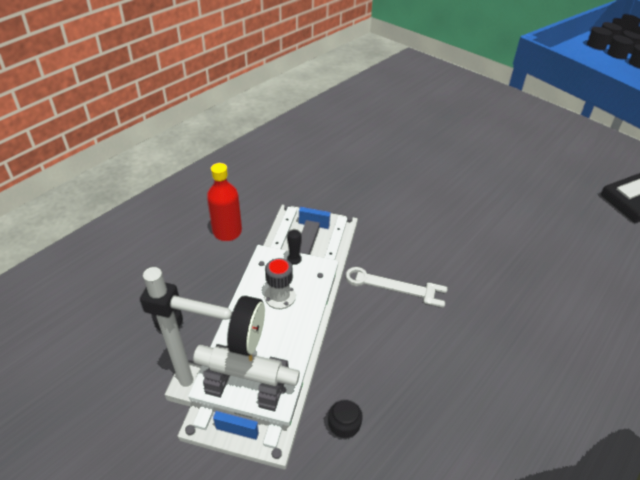

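Top view: red knob top at (286,226), black handle at (325,209), base corners near (173,250), (382,147), (414,210), (202,313), and the gauge at (205,265). In the side view the knob is at (278,268) and the handle at (295,245).

```bash
python3 - <<'E'
from h import *
def redc(im,lo,hi):
    im=im.astype(int);m=((im[:,:,0]>130)&(im[:,:,1]<90)&(im[:,:,2]<90)).astype(np.uint8)
    m[:lo[1]]=0;m[hi[1]:]=0;m[:,:lo[0]]=0;m[:,hi[0]:]=0
    return np.argwhere(m).mean(0)[::-1],m.sum()
t,_=save('top','t2.png');s,_=save('side','s2.png')
a,n=redc(t,(265,205),(305,245));b,k=redc(s,(255,250),(300,290));print(a,n,b,k)
print('knob top',onz('top',a,.110),'side',onz('side',b,.110))
o1,d1=ray('top',a);o2,d2=ray('side',b)
A=np.c_[d1[0],-d2[0]];l=np.linalg.lstsq(A,o2-o1,rcond=None)[0];print('tri',o1+l[0]*d1[0],o2+l[1]*d2[0])
# base outline
g=t.min(2);m=(g>130).astype(np.uint8);m[:140]=0;m[320:]=0;m[:,:165]=0;m[:,420:]=0
P=np.float64([[382,147],[414,210],[202,313]]);
q=cv2.cornerSubPix(cv2.cvtColor(t,cv2.COLOR_RGB2GRAY),P.astype(np.float32),(6,6),(-1,-1),(3,50,.01))
w=onz('top',q,.014);print(q,w)
e=w[1]-w[2];print('long',np.linalg.norm(e),np.degrees(np.arctan2(e[1],e[0])));e=w[1]-w[0];print('short',np.linalg.norm(e),np.degrees(np.arctan2(e[1],e[0])))
# blue stops
hsv=cv2.cvtColor(t,cv2.COLOR_RGB2HSV);bm=((hsv[:,:,0]>100)&(hsv[:,:,0]<125)&(hsv[:,:,1]>120)).astype(np.uint8)
c,_=cv2.findContours(bm[140:320,160:430].copy(),0,2)
for x in c:
    if cv2.contourArea(x)>20:print(cv2.minAreaRect(x+[160,140]))
print('handle',onz('top',[[325,209]],.104))
cv2.imwrite('pics/z.png',cv2.resize(t[130:330,160:420],None,fx=3,fy=3)[:,:,::-1])
E
```

```text
[nan nan] 0 [278.29387755 266.37142857] 245
knob top [[nan nan nan]] side [[0.57572049 0.07326656 0.11      ]]
 ** On entry to DLASCL parameter number  4 had an illegal value
 ** On entry to DLASCL parameter number  4 had an illegal value
 ** On entry to DLASCL parameter number  4 had an illegal value
 ** On entry to DLASCL parameter number  4 had an illegal value
 ** On entry to DLASCL parameter number  5 had an illegal value
 ** On entry to DLASCL parameter number  4 had an illegal value<stdin>:5: RuntimeWarning: Mean of empty slice.
  ret = um.true_divide(
Traceback (most recent call last):
numpy.linalg.LinAlgError: SVD did not converge in Linear Least Squares
```

```bash
python3 - <<'E'
from h import *
def redc(im,lo,hi):
    h=cv2.cvtColor(im,cv2.COLOR_RGB2HSV);m=(((h[:,:,0]<8)|(h[:,:,0]>172))&(h[:,:,1]>120)&(h[:,:,2]>120)).astype(np.uint8)
    m[:lo[1]]=0;m[hi[1]:]=0;m[:,:lo[0]]=0;m[:,hi[0]:]=0
    return np.argwhere(m).mean(0)[::-1],m.sum()
t=cv2.imread('pics/t2.png')[:,:,::-1].copy();s=cv2.imread('pics/s2.png')[:,:,::-1].copy()
a,n=redc(t,(265,205),(305,245));b,k=redc(s,(255,250),(300,290));print(a,n,b,k)
print('knob top',onz('top',a,.110),'side',onz('side',b,.110))
o1,d1=ray('top',a);o2,d2=ray('side',b)
l=np.linalg.lstsq(np.c_[d1[0],-d2[0]],o2-o1,rcond=None)[0];print('tri',o1+l[0]*d1[0],o2+l[1]*d2[0])
P=np.float32([[382,147],[414,210],[202,313]])
q=cv2.cornerSubPix(cv2.cvtColor(t,cv2.COLOR_RGB2GRAY),P,(6,6),(-1,-1),(3,50,.01))
w=onz('top',q,.014);print(q,w)
for e in(w[1]-w[2],w[1]-w[0]):print(np.linalg.norm(e),np.degrees(np.arctan2(e[1],e[0])))
m=(t.max(2)<70).astype(np.uint8);m[:195]=0;m[225:]=0;m[:,:310]=0;m[:,336:]=0
print('handle px',np.argwhere(m).mean(0)[::-1],'w',onz('top',[[325,209]],.104))
cv2.imwrite('pics/z.png',cv2.resize(t[130:330,160:420],None,fx=3,fy=3)[:,:,::-1])
E
```

```text
[286.39285714 224.21428571] 84 [278.27160494 266.06584362] 243
knob top [[0.57727512 0.07049392 0.11      ]] side [[0.57609781 0.07292393 0.11      ]]
tri [0.57759056 0.07065809 0.10694073] [0.57807407 0.07105569 0.10701193]
[[382.17197 146.63017]
 [413.92377 208.21318]
 [200.79213 312.82053]] [[ 0.73219495 -0.09184731  0.014     ]
 [ 0.62209209 -0.14998588  0.014     ]
 [ 0.42740953  0.22068576  0.014     ]]
0.4186869593783906 -62.29083968150584
0.12450996640109956 -152.16420889800506
handle px [nan nan] w [[0.60382528 0.01039414 0.104     ]]<stdin>:16: RuntimeWarning: Mean of empty slice.
  ret = um.true_divide(
```

View pics/z.png

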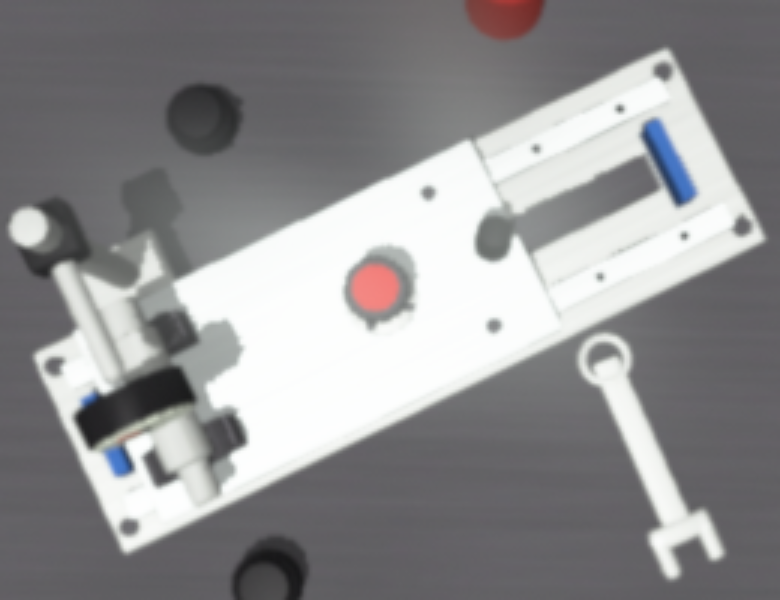

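>>> arm_command(deltas=[[0,0,-0.12,24,-30,0,88],[0,0,-0.12,24,-30,0,88],[0,0,-0.12,24,-30,0,88],[0,0,-0.12,24,-30,0,88],[0,0,-0.12,24,-30,0,88],[0,0,-0.12,24,-30,0,88],[0,0,-0.12,24,-30,0,88],[0,0,-0.12,24,-30,0,88],[0,0,-0.12,24,-30,0,88],[0,0,-0.12,24,-30,0,88]], force=10)

```text
clock: 1.03
tcp_pos: [0.3831, 0.3013, 0.3015]
eef_rot: [0.67, 0.742, 0.005, -0.003]
wrist_force: [0.5, 0.8, 0.3]
grip_width: 0.999
```

```bash
cat >> h.py <<'E'
def st():
    s=manip.get_state();r=R.from_quat(s['eef_rot']).as_matrix()
    print('t',round(float(s['clock']),2),'q',np.round(s['joint_pos'],3),'tcp',np.round(np.array(s['tcp_pos'])*1000,1),'yaw_y',round(np.degrees(np.arctan2(r[1,1],r[0,1])),1),'z',np.round(r[:,2],4),'F',np.round(s['wrist_force'],2),'T',np.round(s['wrist_torque'],2),'g',round(float(s['grip_width'])*88.1,1));return s
E
python3 -c "
from h import *
st()"
```

```text
t 1.03 q [-0.828  0.513  0.109  1.988 -0.102  0.635 -0.549] tcp [383.1 301.3 301.5] yaw_y 5.9 z [ 0.0025  0.0116 -0.9999] F [0.54 0.76 0.35] T [-0.03  0.02  0.  ] g 88.0
```

>>> arm_command(deltas=[[0,0,-0.12,24,-30,0,88],[0,0,-0.12,24,-30,0,88],[0,0,-0.12,24,-30,0,88],[0,0,-0.12,24,-30,0,88],[0,0,-0.12,24,-30,0,88],[0,0,-0.12,24,-30,0,88],[0,0,-0.12,15,-20,0,88]])

```text
clock: 1.62
tcp_pos: [0.5492, 0.0875, 0.3025]
eef_rot: [0.922, 0.387, 0.007, 0.0]
wrist_force: [1.5, 0.6, -0.1]
grip_width: 1.001
```

```bash
python3 -c "
from h import *
st()
save('wrist','w1.png')"
```

```text
t 1.62 q [-0.443  0.615  0.339  1.804 -0.289  0.756 -0.729] tcp [549.2  87.5 302.5] yaw_y -44.5 z [ 0.0136  0.0055 -0.9999] F [ 1.54  0.65 -0.07] T [-0.07  0.09  0.03] g 88.2
```

View pics/w1.png

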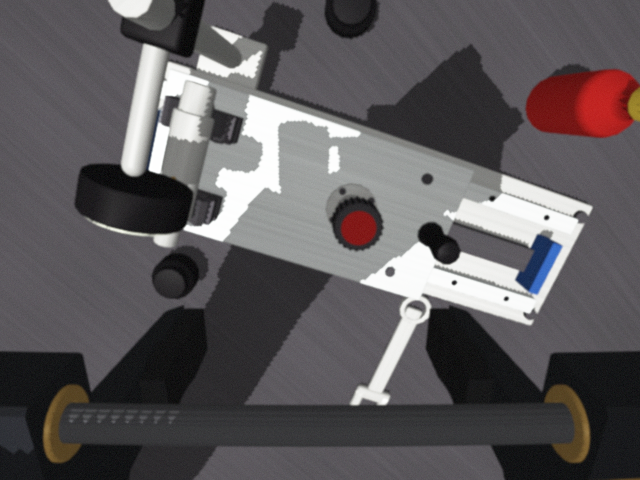

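Wrist view: the red knob top is at (358,230), the handle top at (445,250), and the gauge at (135,200) to the left. I measure the knob from here and from the other views.

```bash
cat >> h.py <<'E'
def knob(zt=.110,win=None):
    im,_=viewer.grab_frame('wrist');h=cv2.cvtColor(im,cv2.COLOR_RGB2HSV)
    m=(((h[:,:,0]<10)|(h[:,:,0]>170))&(h[:,:,1]>120)&(h[:,:,2]>60)).astype(np.uint8);m[:,500:]=0;m[:,:200]=0
    c=max(cv2.findContours(m,0,2)[0],key=cv2.contourArea);e=cv2.fitEllipse(c);p=onz('wrist',[e[0]],zt)[0];print('knob',e,p);return p
E
python3 - <<'E'
from h import *
st();knob()
print(onz('wrist',[[445,249]],.104))
for n,z in(('top',.11),):print(onz(n,[[285,225.7]],z))
E
```

```text
t 1.67 q [-0.44   0.617  0.346  1.802 -0.289  0.755 -0.732] tcp [551.7  82.9 302.8] yaw_y -45.2 z [ 0.0174  0.0014 -0.9998] F [ 3.2  -3.21  0.93] T [-0.31 -0.11 -0.04] g 88.3
knob ((349.2840270996094, 224.9300079345703), (34.28285217285156, 35.757354736328125), 73.20543670654297) [0.57389193 0.07660912 0.11      ]
[[0.60979773 0.01382202 0.104     ]]
[[0.57487354 0.07260393 0.11      ]]
```

>>> arm_command(deltas=[[0,0,-0.12,3,-2,0,88],[0,0,-0.12,3,-2,0,88],[0,0,-0.12,3,-2,0,88],[0,0,-0.12,3,-2,0,88],[0,0,-0.12,3,-2,0,88],[0,0,-0.12,3,-2,0,88],[0,0,-0.12,2,-1,0,88],[0,0,-0.12,2,-1,0,88],[0,0,-0.12,2,-1,0,88],[0,0,-0.12,0,0,0,88]])

```text
clock: 2.55
tcp_pos: [0.5686, 0.0812, 0.2995]
eef_rot: [0.977, -0.214, 0.002, -0.001]
wrist_force: [0.1, -0.5, -0.6]
grip_width: 0.995
```

```bash
python3 - <<'E'
from h import *
st();knob()
E
```

```text
t 2.55 q [-0.611  0.725  0.706  1.756 -0.594  0.881 -1.641] tcp [568.6  81.2 299.5] yaw_y -114.7 z [ 0.0039  0.002  -1.    ] F [ 0.09 -0.47 -0.65] T [-0.02  0.15 -0.02] g 87.7
knob ((325.8550720214844, 221.35020446777344), (35.01420974731445, 36.21337127685547), 88.19425201416016) [0.57564476 0.073799   0.11      ]
```

```bash
python3 - <<'E'
from h import *
K=np.array([.5755,.0735]);u=np.array([.465,-.885]);v=np.array([.885,.465])
for n in('wrist','side'):
    c=viewer.calibration(n);im,d=viewer.grab_frame(n)
    yy,xx=np.mgrid[0:480:2,0:640:2];px=np.c_[xx.ravel(),yy.ravel()].astype(float)
    o,r=ray(n,px);z=d[::2,::2].ravel();P=o+r*z[:,None]
    q=P[:,:2]-K;a=-(q@u);b=q@v
    m=(z>0)&(P[:,2]>.132)&(P[:,2]<.215)&(a>60)&(a<220)&(abs(b)<110)
    print(n,m.sum())
    if m.sum():
        for lo,hi in((.132,.15),(.15,.175),(.175,.2),(.2,.215)):
            k=m&(P[:,2]>lo)&(P[:,2]<hi)
            if k.sum()>3:
                rr=np.hypot(a[k],b[k]);i=np.argsort(rr)[:5];print(lo,k.sum(),'a',np.percentile(a[k],[2,98]).round(3),'b',np.percentile(b[k],[2,98]).round(3),'rmin',rr[i].round(3),a[k][i].round(3),b[k][i].round(3))
E
```

```text
wrist 0
side 0
```

>>> arm_command(deltas=[[0,0,-0.12,1,-1,-10,50],[0,0,-0.12,1,-1,-10,50],[0,0,-0.12,1,-1,-10,50],[0,0,-0.12,1,-1,-10,50],[0,0,-0.12,1,-1,-10,50],[0,0,-0.12,1,-1,-10,50],[0,0,0,1,-1,-10,50],[0,0,0,0,0,0,50]])

```text
clock: 3.37
tcp_pos: [0.5735, 0.0789, 0.2263]
eef_rot: [0.843, -0.537, 0.0, -0.003]
wrist_force: [-0.3, -0.3, -0.8]
grip_width: 0.57
```

```bash
python3 - <<'E'
from h import *
st();knob()
E
```

```text
t 3.37 q [-0.64   0.884  0.809  1.812 -0.86   0.837 -2.1  ] tcp [573.5  78.9 226.3] yaw_y -155.0 z [ 0.0029  0.0042 -1.    ] F [-0.25 -0.34 -0.76] T [ 0.02  0.1  -0.05] g 50.2
knob ((319.6822814941406, 263.3526916503906), (44.69899368286133, 47.7584114074707), 91.1242904663086) [0.57637545 0.07388769 0.11      ]
```

```bash
python3 - <<'E'
from h import *
K=np.array([.576,.0737]);u=np.array([.465,-.885]);v=np.array([.885,.465])
px=np.array([[190,375],[196,395],[78,410],[90,448]])/3+[160,130]
for z in(.164,.19):
  for p in onz('top',px,z): q=p[:2]-K;print(z,'a',round(-(q@u),4),'b',round(q@v,4),'r',np.hypot(*q).round(4))
E
```

```text
0.164 a 0.0986 b -0.0066 r 0.0989
0.164 a 0.1001 b -0.0167 r 0.1016
0.164 a 0.155 b 0.002 r 0.1551
0.164 a 0.1576 b -0.0172 r 0.1585
0.19 a 0.0949 b -0.0097 r 0.0954
0.19 a 0.0964 b -0.0193 r 0.0983
0.19 a 0.1493 b -0.0013 r 0.1493
0.19 a 0.1517 b -0.0198 r 0.153
```

>>> arm_command(deltas=[[0,0,0.12,1,-2,0,50],[0,0,0.12,1,-2,0,50],[0,0,0.12,1,-2,0,50],[0,0,0.12,0,0,0,50],[0,0,0.12,0,0,0,50],[0,0,0.12,0,0,0,50],[0,0,0.12,0,0,0,50],[0,0,0.12,0,0,0,50],[0,0,0.12,0,0,0,50],[0,0,0.12,0,0,0,50]])

```text
clock: 4.25
tcp_pos: [0.5791, 0.0736, 0.2349]
eef_rot: [0.998, 0.06, 0.003, -0.006]
wrist_force: [-0.1, 0.5, -0.0]
grip_width: 0.568
```

```bash
python3 - <<'E'
from h import *
st();knob()
E
```

```text
t 4.25 q [-0.463  0.772  0.468  1.786 -0.527  0.704 -1.151] tcp [579.1  73.6 234.9] yaw_y -83.1 z [ 0.0062  0.0121 -0.9999] F [-0.11  0.45 -0.02] T [-0.03  0.17 -0.01] g 50.0
knob ((321.4554138183594, 279.58734130859375), (42.191551208496094, 45.18701934814453), 90.05955505371094) [0.576125   0.07296467 0.11      ]
```

>>> arm_command(deltas=[[0,0,0.12,0,0,0,50],[0,0,0.12,0,0,0,50],[0,0,0.12,0,0,0,50],[0,0,0.12,0,0,0,50],[0,0,0.12,0,0,0,50],[0,0,0.12,0,0,0,50],[0,0,0.12,0,0,0,50],[0,0,0.12,0,0,0,50],[0,0,0,0,0,0,50]])

```text
clock: 5.05
tcp_pos: [0.5818, 0.0722, 0.2431]
eef_rot: [0.848, 0.53, 0.007, -0.007]
wrist_force: [-0.2, -1.0, 0.6]
grip_width: 0.563
```

```bash
python3 - <<'E'
from h import *
st();knob()
E
```

```text
t 5.05 q [-0.299  0.719  0.182  1.763 -0.222  0.672 -0.442] tcp [581.8  72.2 243.1] yaw_y -26.0 z [ 0.0049  0.0189 -0.9998] F [-0.2  -0.99  0.56] T [-0.08  0.13 -0.04] g 49.6
knob ((307.2045593261719, 275.5580749511719), (40.7502326965332, 43.58788299560547), 92.65359497070312) [0.5761416  0.07296099 0.11      ]
```

>>> arm_command(deltas=[[-0.019,0.005,0,-5.7,0.8,-10,50],[0,0,0,0,0,-20,50],[0,0,0,0,0,-20,50],[0,0,0,0,0,-10,50],[0,0,0,0,0,0,50]])

```text
clock: 5.52
tcp_pos: [0.5753, 0.0736, 0.1814]
eef_rot: [0.853, 0.523, 0.0, 0.003]
wrist_force: [-0.7, -0.3, -0.3]
grip_width: 0.566
```

```bash
python3 - <<'E'
from h import *
st();knob()
E
```

```text
t 5.52 q [-0.308  0.807  0.173  1.82  -0.238  0.532 -0.453] tcp [575.3  73.6 181.4] yaw_y -27.0 z [ 0.0036 -0.0042 -1.    ] F [-0.7  -0.33 -0.27] T [-0.02  0.09 -0.01] g 49.9
knob ((317.72528076171875, 323.40625), (52.270572662353516, 58.43097686767578), 89.51725769042969) [0.57603324 0.07269938 0.11      ]
```

>>> arm_command(deltas=[[0.004,0.0036,0,0.7,-0.8,-12,50],[0,0,0,0,0,-12,50],[0,0,0,0,0,-10,50],[0,0,0,0,0,0,50]])

```text
clock: 5.9
tcp_pos: [0.5773, 0.0732, 0.1467]
eef_rot: [0.853, 0.522, 0.002, 0.001]
wrist_force: [-0.9, -0.1, 0.4]
grip_width: 0.565
```

```bash
python3 - <<'E'
from h import *
st()
E
```

```text
t 5.9 q [-0.291  0.863  0.148  1.828 -0.251  0.465 -0.441] tcp [577.3  73.2 146.7] yaw_y -27.0 z [ 3.8e-03 -1.0e-04 -1.0e+00] F [-0.91 -0.08  0.42] T [-0.11  0.16  0.05] g 49.8
```

>>> arm_command(deltas=[[0,0.0035,0,-1.2,-0.3,0,38],[0,0,0,0,0,0,30],[0,0,0,0,0,0,30],[0,0,0,0,0,0,30]], force=6)

```text
clock: 6.23
tcp_pos: [0.576, 0.0725, 0.1462]
eef_rot: [0.853, 0.522, -0.0, -0.0]
wrist_force: [0.9, 0.4, -4.8]
grip_width: 0.382
```

```bash
python3 - <<'E'
from h import *
st()
E
```

```text
t 6.23 q [-0.289  0.863  0.148  1.829 -0.251  0.468 -0.441] tcp [576.   72.5 146.2] yaw_y -27.1 z [-6.e-04 -1.e-04 -1.e+00] F [ 0.94  0.39 -4.82] T [-0.09 -0.01  0.03] g 33.6
```

>>> arm_command(deltas=[[0,0,0,0,0,0,30],[0,0,0,0,0,2,30],[0,0,0,0,0,2,30],[0,0,0,0,0,2,30]], force=30)

```text
clock: 6.57
tcp_pos: [0.576, 0.0726, 0.1514]
eef_rot: [0.853, 0.522, -0.0, 0.0]
wrist_force: [2.4, -0.4, -8.9]
grip_width: 0.373
```

```bash
python3 - <<'E'
from h import *
st()
E
```

```text
t 6.57 q [-0.292  0.855  0.152  1.827 -0.249  0.479 -0.442] tcp [576.   72.6 151.4] yaw_y -27.1 z [-8.e-04 -6.e-04 -1.e+00] F [ 2.42 -0.39 -8.88] T [-0.05 -0.3  -0.06] g 32.9
```

>>> arm_command(deltas=[[0,0,0,0,0,1,30],[0,0,0,0,0,1,30]])

```text
clock: 6.73
tcp_pos: [0.576, 0.0726, 0.1533]
eef_rot: [0.853, 0.522, -0.001, 0.0]
wrist_force: [1.7, 0.2, -8.8]
grip_width: 0.372
```

>>> arm_command(deltas=[[0,0,0,0,0,0.8,30]])

```text
clock: 6.82
tcp_pos: [0.576, 0.0726, 0.154]
eef_rot: [0.853, 0.522, -0.001, 0.0]
wrist_force: [1.3, -0.2, -8.9]
grip_width: 0.377
```

>>> arm_command(deltas=[[0,0,0,0,0,0.8,30]])

```text
clock: 6.9
tcp_pos: [0.576, 0.0726, 0.1548]
eef_rot: [0.853, 0.522, -0.001, 0.0]
wrist_force: [2.0, 0.4, -9.0]
grip_width: 0.375
```

>>> arm_command(deltas=[[0,0,0,0,0,0.5,30]])

```text
clock: 6.98
tcp_pos: [0.576, 0.0726, 0.1553]
eef_rot: [0.853, 0.522, -0.001, 0.0]
wrist_force: [2.8, -0.1, -9.6]
grip_width: 0.377
```

>>> arm_command(deltas=[[0,0,0,0,0,0.5,30]])

```text
clock: 7.07
tcp_pos: [0.576, 0.0726, 0.1557]
eef_rot: [0.853, 0.522, -0.001, 0.0]
wrist_force: [2.0, 0.1, -10.2]
grip_width: 0.377
```

>>> arm_command(deltas=[[0,0,0,0,0,0.5,30]])

```text
clock: 7.15
tcp_pos: [0.576, 0.0726, 0.1562]
eef_rot: [0.853, 0.522, -0.001, 0.0]
wrist_force: [1.5, -0.2, -9.3]
grip_width: 0.375
```

>>> arm_command(deltas=[[0,0,0,0,0,0.5,30]])

```text
clock: 7.23
tcp_pos: [0.576, 0.0726, 0.1567]
eef_rot: [0.853, 0.522, -0.001, 0.0]
wrist_force: [1.2, 1.0, -10.5]
grip_width: 0.378
```

>>> arm_command(deltas=[[0,0,0,0,0,0.5,30]])

```text
clock: 7.32
tcp_pos: [0.576, 0.0726, 0.1571]
eef_rot: [0.853, 0.522, -0.001, 0.0]
wrist_force: [2.2, -0.2, -10.5]
grip_width: 0.377
```

>>> arm_command(deltas=[[0,0,0,0,0,0.5,30]])

```text
clock: 7.4
tcp_pos: [0.576, 0.0726, 0.1576]
eef_rot: [0.853, 0.522, -0.001, 0.0]
wrist_force: [1.5, -0.3, -9.8]
grip_width: 0.374
```

>>> arm_command(deltas=[[0,0,0,0,0,0.5,30]])

```text
clock: 7.48
tcp_pos: [0.5759, 0.0726, 0.1579]
eef_rot: [0.853, 0.522, -0.001, 0.0]
wrist_force: [3.1, 0.2, -15.9]
grip_width: 0.374
```

>>> arm_command(deltas=[[0,0,0,0,0,0.5,30]])

```text
clock: 7.57
tcp_pos: [0.5759, 0.0726, 0.158]
eef_rot: [0.853, 0.522, -0.001, 0.0]
wrist_force: [4.5, -0.9, -17.3]
grip_width: 0.372
```

```bash
python3 - <<'E'
from h import *
st()
E
```

```text
t 7.57 q [-0.295  0.845  0.156  1.825 -0.247  0.493 -0.445] tcp [575.9  72.6 158. ] yaw_y -27.1 z [-0.0013 -0.0013 -1.    ] F [  4.49  -0.9  -17.27] T [-0.11 -0.74 -0.08] g 32.8
```

>>> arm_command(deltas=[[0,0,0.06,0,0,0.1,30],[0,0,0.06,0,0,0.15,30],[0,0,0.06,0,0,0.15,30]])

```text
clock: 7.82
tcp_pos: [0.5758, 0.0727, 0.158]
eef_rot: [0.801, 0.599, -0.001, 0.0]
wrist_force: [1.9, -0.3, -11.2]
grip_width: 0.375
```

```bash
python3 - <<'E'
from h import *
st()
E
```

```text
t 7.82 q [-0.27   0.841  0.112  1.823 -0.174  0.489 -0.328] tcp [575.8  72.7 158. ] yaw_y -16.4 z [-0.0015 -0.0022 -1.    ] F [  1.89  -0.34 -11.19] T [-0.06 -0.36 -0.01] g 33.0
```

>>> arm_command(deltas=[[0,0,0.07,0,0,0.35,30],[0,0,0.07,0,0,0.35,30],[0,0,0.07,0,0,0.35,30]])

```text
clock: 8.07
tcp_pos: [0.5756, 0.0728, 0.1585]
eef_rot: [0.73, 0.683, -0.002, 0.0]
wrist_force: [3.1, 0.7, -13.9]
grip_width: 0.371
```

>>> arm_command(deltas=[[0,0,0.07,0,0,0.35,30],[0,0,0.07,0,0,0.35,30],[0,0,0.07,0,0,0.35,30]])

```text
clock: 8.32
tcp_pos: [0.5754, 0.0729, 0.1588]
eef_rot: [0.651, 0.759, -0.002, 0.001]
wrist_force: [2.0, 1.0, -13.0]
grip_width: 0.373
```

```bash
python3 - <<'E'
from h import *
st()
E
```

```text
t 8.32 q [-0.21   0.834  0.005  1.82  -0.002  0.489 -0.051] tcp [575.4  72.9 158.8] yaw_y 8.8 z [-0.0016 -0.0035 -1.    ] F [  1.96   1.03 -12.99] T [ 0.09 -0.54 -0.03] g 32.9
```

>>> arm_command(deltas=[[0.0035,-0.0016,0.08,0.5,-0.2,0.35,30],[0,0,0.08,0.05,-0.03,0.35,30],[0,0,0.08,0.05,-0.03,0.35,30],[0,0,0.08,0.05,-0.03,0.35,30]])

```text
clock: 8.65
tcp_pos: [0.5751, 0.0726, 0.1593]
eef_rot: [0.515, 0.857, -0.001, -0.001]
wrist_force: [2.3, 1.2, -13.6]
grip_width: 0.372
```

>>> arm_command(deltas=[[0,0,0.08,0.05,-0.03,0.35,30],[0,0,0.08,0.05,-0.03,0.35,30],[0,0,0.08,0.05,-0.03,0.35,30],[0,0,0.08,0.05,-0.03,0.35,30]])

```text
clock: 8.98
tcp_pos: [0.5749, 0.0725, 0.1599]
eef_rot: [0.364, 0.931, -0.002, -0.001]
wrist_force: [1.4, 2.4, -12.8]
grip_width: 0.378
```

```bash
python3 - <<'E'
from h import *
st()
E
```

```text
t 8.98 q [-0.11   0.834 -0.165  1.816  0.253  0.516  0.382] tcp [574.9  72.5 159.9] yaw_y 47.3 z [-0.0028 -0.0025 -1.    ] F [  1.38   2.35 -12.78] T [ 0.33 -0.53 -0.07] g 33.3
```

>>> arm_command(deltas=[[0.002,-0.0028,0.08,0.4,0,0.35,30],[0,0,0.08,0.1,0,0.35,30],[0,0,0.08,0.1,0,0.35,30],[0,0,0.08,0.1,0,0.35,30]])

```text
clock: 9.32
tcp_pos: [0.5745, 0.0722, 0.1604]
eef_rot: [0.203, 0.979, -0.001, -0.001]
wrist_force: [1.6, 1.5, -12.4]
grip_width: 0.373
```

>>> arm_command(deltas=[[0,0,0.08,0.1,0,0.35,30],[0,0,0.08,0.1,0,0.35,30],[0,0,0.08,0.1,0,0.35,30]])

```text
clock: 9.57
tcp_pos: [0.5745, 0.0721, 0.1608]
eef_rot: [0.079, 0.997, -0.002, -0.001]
wrist_force: [2.1, 2.1, -11.6]
grip_width: 0.378
```

```bash
python3 - <<'E'
from h import *
st()
E
```

```text
t 9.57 q [-0.023  0.844 -0.318  1.812  0.459  0.563  0.778] tcp [574.5  72.1 160.8] yaw_y 81.0 z [-0.002  -0.0037 -1.    ] F [  2.12   2.12 -11.63] T [ 0.54 -0.37  0.01] g 33.3
```

>>> arm_command(deltas=[[0,0,0,0,0,-0.3,30]])

```text
clock: 9.65
tcp_pos: [0.5745, 0.072, 0.1604]
eef_rot: [0.078, 0.997, -0.002, -0.001]
wrist_force: [1.5, 2.7, -10.2]
grip_width: 0.377
```

>>> arm_command(deltas=[[0,0,0,0,0,-0.4,30]])

```text
clock: 9.73
tcp_pos: [0.5745, 0.072, 0.1601]
eef_rot: [0.079, 0.997, -0.002, -0.001]
wrist_force: [0.4, 2.5, -6.7]
grip_width: 0.375
```

>>> arm_command(deltas=[[0,0,0,0,0,-0.3,30]])

```text
clock: 9.82
tcp_pos: [0.5745, 0.072, 0.1601]
eef_rot: [0.08, 0.997, -0.002, -0.001]
wrist_force: [1.0, 0.5, -6.4]
grip_width: 0.378
```

>>> arm_command(deltas=[[0,0,0,0,0,-0.3,30]])

```text
clock: 9.9
tcp_pos: [0.5745, 0.0721, 0.1601]
eef_rot: [0.08, 0.997, -0.002, -0.001]
wrist_force: [1.0, 1.7, -7.1]
grip_width: 0.376
```

>>> arm_command(deltas=[[0,0,0,0,0,-0.7,30],[0,0,0,0,0,-0.7,30]])

```text
clock: 10.07
tcp_pos: [0.5746, 0.0721, 0.1599]
eef_rot: [0.081, 0.997, -0.002, -0.0]
wrist_force: [-1.0, 1.2, -0.2]
grip_width: 0.375
```

```bash
python3 - <<'E'
from h import *
st()
E
```

```text
t 10.07 q [-0.025  0.844 -0.314  1.813  0.46   0.559  0.772] tcp [574.6  72.1 159.9] yaw_y 80.7 z [-7.0e-04 -4.8e-03 -1.0e+00] F [-1.03  1.22 -0.2 ] T [0.36 0.2  0.05] g 33.1
```

>>> arm_command(deltas=[[0,0,0,0,0,0,50],[0,0,0,0,0,0,50],[0,0,0,0,0,0,50],[0,0,0,0,0,18,50],[0,0,0,0,0,18,50],[0,0,-0.12,0.3,0.2,0,50],[0,0,-0.12,0.2,0.2,0,50],[0,0,-0.12,0,0,0,50],[0,0,-0.12,0,0,0,50],[0,0,-0.12,0,0,0,50]])

```text
clock: 10.9
tcp_pos: [0.5769, 0.0684, 0.2022]
eef_rot: [0.384, 0.923, -0.004, 0.001]
wrist_force: [-0.3, 0.1, -0.8]
grip_width: 0.568
```

>>> arm_command(deltas=[[0,0,-0.12,0,0,0,50],[0,0,-0.12,0,0,0,50],[0,0,-0.12,0,0,0,50],[0,0,-0.12,0,0,0,50],[0,0,-0.12,0,0,0,50],[0,0,-0.12,0,0,0,50],[0,0,-0.12,0,0,0,50],[0,0,-0.12,0,0,0,50],[0,0,-0.12,0,0,0,50],[0,0,-0.12,0,0,0,50]])

```text
clock: 11.73
tcp_pos: [0.5784, 0.0665, 0.2068]
eef_rot: [0.852, 0.524, -0.003, 0.001]
wrist_force: [-0.6, 0.2, -0.7]
grip_width: 0.571
```

```bash
python3 - <<'E'
from h import *
st();knob(.124)
E
```

```text
t 11.73 q [-0.29   0.77   0.163  1.792 -0.193  0.599 -0.479] tcp [578.4  66.5 206.8] yaw_y -26.8 z [-0.0038 -0.0056 -1.    ] F [-0.62  0.22 -0.69] T [-0.09  0.08  0.01] g 50.3
knob ((304.783935546875, 299.1858825683594), (50.49870681762695, 55.62343978881836), 93.8189697265625) [0.57624512 0.07325695 0.124     ]
```

>>> arm_command(deltas=[[0.0056,-0.0038,0,-2.2,6.5,-2,50],[0,0,0,0,0,0,50]])

```text
clock: 11.95
tcp_pos: [0.5763, 0.0737, 0.2051]
eef_rot: [0.852, 0.524, 0.001, 0.0]
wrist_force: [-0.7, 0.3, -0.2]
grip_width: 0.568
```

```bash
python3 - <<'E'
from h import *
st()
E
```

```text
t 11.95 q [-0.298  0.77   0.158  1.801 -0.2    0.585 -0.485] tcp [576.3  73.7 205.1] yaw_y -26.8 z [ 1.2e-03 -1.0e-04 -1.0e+00] F [-0.73  0.27 -0.25] T [-0.11  0.1  -0.02] g 50.0
```

>>> arm_command(deltas=[[0,0,0,0,-0.5,-15,50],[0,0,0,0,0,-15,50],[0,0,0,0,0,-14,50],[0,0,0,0,0,0,50]])

```text
clock: 12.28
tcp_pos: [0.5767, 0.0747, 0.1611]
eef_rot: [0.848, 0.529, 0.003, 0.0]
wrist_force: [-0.4, -0.1, 0.5]
grip_width: 0.57
```

```bash
python3 - <<'E'
from h import *
st()
E
```

```text
t 12.28 q [-0.282  0.837  0.129  1.824 -0.209  0.489 -0.465] tcp [576.7  74.7 161.1] yaw_y -26.1 z [ 0.0046  0.0028 -1.    ] F [-0.39 -0.05  0.5 ] T [-0.07  0.14 -0.01] g 50.2
```

>>> arm_command(deltas=[[-0.0028,0.0046,0,-0.6,-1.9,0,40],[0,0,0,0,0,0,30],[0,0,0,0,0,0,30],[0,0,0,0,0,0,30]], force=6)

```text
clock: 12.62
tcp_pos: [0.5761, 0.0728, 0.1621]
eef_rot: [0.847, 0.531, -0.0, -0.0]
wrist_force: [0.5, 1.2, -7.7]
grip_width: 0.378
```

>>> arm_command(deltas=[[0,0,0,0,0,0,30],[0,0,0,0,0,0,30]], force=30)

```text
clock: 12.78
tcp_pos: [0.5761, 0.0728, 0.162]
eef_rot: [0.847, 0.531, 0.0, -0.0]
wrist_force: [1.1, 0.5, -5.8]
grip_width: 0.374
```

```bash
python3 - <<'E'
from h import *
st()
E
```

```text
t 12.78 q [-0.28   0.836  0.131  1.823 -0.206  0.497 -0.461] tcp [576.1  72.8 162. ] yaw_y -25.8 z [-3.e-04  6.e-04 -1.e+00] F [ 1.12  0.46 -5.76] T [-0.06 -0.07 -0.05] g 33.0
```

>>> arm_command(deltas=[[0,0,0.08,0,0,0.25,30],[0,0,0.08,0.05,0,0.25,30],[0,0,0.08,0.05,0,0.25,30],[0,0,0.08,0.05,0,0.25,30],[0,0,0.08,0.05,0,0.25,30]])

```text
clock: 13.2
tcp_pos: [0.5756, 0.073, 0.1626]
eef_rot: [0.719, 0.695, -0.001, -0.0]
wrist_force: [-0.2, 1.3, -6.0]
grip_width: 0.373
```

>>> arm_command(deltas=[[0,0,0.08,0.05,0,0.25,30],[0,0,0.08,0.05,0,0.25,30],[0,0,0.08,0.05,0,0.25,30],[0,0,0.08,0.05,0,0.25,30],[0,0,0.08,0.05,0,0.25,30]])

```text
clock: 13.62
tcp_pos: [0.5752, 0.073, 0.1633]
eef_rot: [0.558, 0.83, -0.002, -0.0]
wrist_force: [0.2, 1.1, -6.1]
grip_width: 0.377
```

```bash
python3 - <<'E'
from h import *
st()
E
```

```text
t 13.62 q [-0.163  0.826 -0.075  1.816  0.117  0.507  0.069] tcp [575.2  73.  163.3] yaw_y 22.1 z [-0.0026 -0.0024 -1.    ] F [ 0.16  1.08 -6.09] T [ 0.1  -0.11 -0.08] g 33.2
```

>>> arm_command(deltas=[[0.0024,-0.0026,0.08,0.4,0,0.25,30],[0,0,0.08,0.1,0,0.25,30],[0,0,0.08,0.1,0,0.25,30],[0,0,0.08,0.1,0,0.25,30]])

```text
clock: 13.95
tcp_pos: [0.5748, 0.0727, 0.1638]
eef_rot: [0.412, 0.911, -0.001, -0.001]
wrist_force: [0.7, -0.3, -5.8]
grip_width: 0.377
```

>>> arm_command(deltas=[[0,0,0.08,0.1,0,0.25,30],[0,0,0.08,0.1,0,0.25,30]])

```text
clock: 14.12
tcp_pos: [0.5746, 0.0726, 0.1641]
eef_rot: [0.334, 0.943, -0.001, -0.001]
wrist_force: [0.3, 0.9, -5.3]
grip_width: 0.375
```

>>> arm_command(deltas=[[0,0,0.08,0.1,0,0.25,30]])

```text
clock: 14.2
tcp_pos: [0.5746, 0.0725, 0.1642]
eef_rot: [0.294, 0.956, -0.002, -0.001]
wrist_force: [-0.5, 1.5, -5.5]
grip_width: 0.375
```

>>> arm_command(deltas=[[0,0,0.08,0.1,0,0.25,30]])

```text
clock: 14.28
tcp_pos: [0.5746, 0.0724, 0.1644]
eef_rot: [0.254, 0.967, -0.002, -0.001]
wrist_force: [0.1, 0.5, -5.9]
grip_width: 0.374
```

```bash
python3 - <<'E'
from h import *
st()
E
```

```text
t 14.28 q [-0.063  0.831 -0.248  1.812  0.362  0.546  0.512] tcp [574.6  72.4 164.4] yaw_y 60.6 z [-0.0026 -0.003  -1.    ] F [ 0.15  0.48 -5.93] T [ 0.21 -0.02 -0.09] g 33.0
```

>>> arm_command(deltas=[[0,0,0.07,0.1,0,0.25,30]])

```text
clock: 14.37
tcp_pos: [0.5745, 0.0724, 0.1645]
eef_rot: [0.218, 0.976, -0.002, -0.001]
wrist_force: [1.3, 0.8, -5.5]
grip_width: 0.379
```

>>> arm_command(deltas=[[0,0,0.07,0.1,0,0.25,30]])

```text
clock: 14.45
tcp_pos: [0.5745, 0.0723, 0.1646]
eef_rot: [0.182, 0.983, -0.002, -0.001]
wrist_force: [0.8, 0.5, -6.0]
grip_width: 0.371
```

```bash
python3 - <<'E'
from h import *
st()
E
```

```text
t 14.45 q [-0.041  0.834 -0.287  1.811  0.412  0.559  0.613] tcp [574.5  72.3 164.6] yaw_y 69.0 z [-0.0028 -0.0037 -1.    ] F [ 0.75  0.46 -6.03] T [ 0.26 -0.1  -0.14] g 32.7
```

>>> arm_command(deltas=[[0,0,0.06,0.1,0,0.25,30]])

```text
clock: 14.53
tcp_pos: [0.5744, 0.0723, 0.1647]
eef_rot: [0.151, 0.989, -0.002, -0.001]
wrist_force: [1.6, 0.4, -5.4]
grip_width: 0.379
```

>>> arm_command(deltas=[[0,0,0.06,0.1,0,0.25,30]])

```text
clock: 14.62
tcp_pos: [0.5744, 0.0722, 0.1648]
eef_rot: [0.12, 0.993, -0.002, -0.001]
wrist_force: [0.7, 1.0, -5.9]
grip_width: 0.378
```

```bash
python3 - <<'E'
from h import *
st()
E
```

```text
t 14.62 q [-0.022  0.837 -0.32   1.81   0.454  0.571  0.7  ] tcp [574.4  72.2 164.8] yaw_y 76.2 z [-0.0028 -0.0042 -1.    ] F [ 0.66  1.01 -5.91] T [ 0.28 -0.1  -0.08] g 33.3
```

>>> arm_command(deltas=[[0,0,0.06,0.1,0,0.25,30]])

```text
clock: 14.7
tcp_pos: [0.5744, 0.0722, 0.1649]
eef_rot: [0.089, 0.996, -0.002, -0.001]
wrist_force: [0.7, 1.7, -5.5]
grip_width: 0.374
```

>>> arm_command(deltas=[[0,0,0.06,0.1,0,0.25,30]])

```text
clock: 14.78
tcp_pos: [0.5744, 0.0721, 0.165]
eef_rot: [0.057, 0.998, -0.002, -0.001]
wrist_force: [-0.3, 0.7, -6.0]
grip_width: 0.375
```

```bash
python3 - <<'E'
from h import *
st()
E
```

```text
t 14.78 q [-0.003  0.841 -0.353  1.809  0.494  0.584  0.788] tcp [574.4  72.1 165. ] yaw_y 83.4 z [-0.0027 -0.0048 -1.    ] F [-0.32  0.69 -6.04] T [ 0.33 -0.04 -0.09] g 33.0
```

>>> arm_command(deltas=[[0,0,0.06,0.1,0,0.25,30]])

```text
clock: 14.87
tcp_pos: [0.5744, 0.072, 0.1651]
eef_rot: [0.026, 1.0, -0.003, -0.001]
wrist_force: [0.5, 0.7, -5.4]
grip_width: 0.374
```

```bash
python3 - <<'E'
from h import *
st();save('side','s3.png')
im=cv2.imread('pics/s3.png');cv2.imwrite('pics/s3c.png',cv2.resize(im[180:360,180:400],None,fx=3,fy=3))
E
```

```text
t 14.87 q [ 0.006  0.843 -0.37   1.808  0.514  0.591  0.833] tcp [574.4  72.  165.1] yaw_y 87.0 z [-0.0026 -0.005  -1.    ] F [ 0.54  0.69 -5.42] T [ 0.42 -0.07 -0.14] g 33.0
```

View pics/s3c.png

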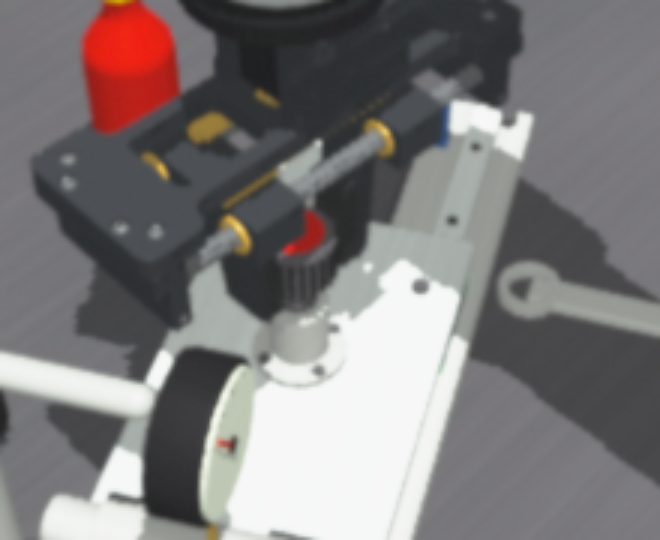

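Crop: the knob (red top at (305,235)) has risen well clear of the bush (300,335), with no slack visible. The gripper body clears the gauge at (200,430). I found no stop yet, so I regrasp for the remaining turn.

>>> arm_command(deltas=[[0,0,0,0,0,-0.7,30],[0,0,0,0,0,0,50],[0,0,0,0,0,0,50],[0,0,0,0,0,0,50],[0.005,-0.0026,0,1.6,1,18,50],[0,0,0,0,0,18,50],[0,0,-0.12,0,0,0,50],[0,0,-0.12,0,0,0,50],[0,0,-0.12,0,0,0,50],[0,0,-0.12,0,0,0,50]])

```text
clock: 15.75
tcp_pos: [0.5782, 0.0709, 0.2055]
eef_rot: [0.274, 0.962, -0.001, 0.003]
wrist_force: [-0.4, 0.0, -1.2]
grip_width: 0.57
```

>>> arm_command(deltas=[[0,0,-0.12,0,0,0,50],[0,0,-0.12,0,0,0,50],[0,0,-0.12,0,0,0,50],[0,0,-0.12,0,0,0,50],[0,0,-0.12,0,0,0,50],[0,0,0,0,0,0,50]])

```text
clock: 16.25
tcp_pos: [0.5797, 0.0705, 0.2081]
eef_rot: [0.558, 0.83, -0.001, 0.005]
wrist_force: [-0.2, 0.4, 0.1]
grip_width: 0.572
```

```bash
python3 - <<'E'
from h import *
p=st();a=knob(.127)
save('side','s4.png');im=cv2.imread('pics/s4.png')
h=cv2.cvtColor(im,cv2.COLOR_BGR2HSV)[230:310,250:310]
m=((h[:,:,0]<8)|(h[:,:,0]>172))&(h[:,:,1]>120)&(h[:,:,2]>90);g=(h[:,:,0]>40)&(h[:,:,0]<85)&(h[:,:,1]>90)
b=np.argwhere(m).mean(0)[::-1]+[250,230];print(m.sum(),b,'green',g.sum(),(np.argwhere(g).mean(0)[::-1]+[250,230]) if g.any() else '')
o,d=ray('side',[b]);
# height where side ray passes closest to the knob axis found at home
t=((np.array([.5761,.0730])-o[:2])@d[0,:2])/(d[0,:2]@d[0,:2]);print('top from side',o+t*d[0])
o,d=ray('side',[[278.27,266.07]]);t=((np.array([.5761,.0730])-o[:2])@d[0,:2])/(d[0,:2]@d[0,:2]);print('before',o+t*d[0])
E
```

```text
t 16.25 q [-0.151  0.758 -0.092  1.786  0.129  0.597  0.063] tcp [579.7  70.5 208.1] yaw_y 22.2 z [ 0.0077 -0.0079 -0.9999] F [-0.2   0.41  0.08] T [-0.06  0.07  0.01] g 50.4
knob ((307.1556091308594, 301.7694396972656), (50.49029541015625, 55.74061965942383), 93.5730209350586) [0.57632939 0.07285055 0.127     ]
240 [277.79583333 256.9125    ] green 0 
top from side [0.57611027 0.07301087 0.12650414]
before [0.57606251 0.07296034 0.11004822]
```

>>> arm_command(deltas=[[0.0079,0.0077,0,-3.4,2.4,-10,50],[0,0,0,0,0,-12,50],[0,0,0,0,0,0,50]])

```text
clock: 16.6
tcp_pos: [0.576, 0.073, 0.1851]
eef_rot: [0.552, 0.834, 0.001, -0.0]
wrist_force: [-0.6, 0.2, 0.1]
grip_width: 0.568
```

```bash
python3 - <<'E'
from h import *
st()
E
```

```text
t 16.6 q [-0.146  0.792 -0.101  1.805  0.134  0.551  0.07 ] tcp [576.   73.  185.1] yaw_y 23.0 z [ 3.0e-04  1.9e-03 -1.0e+00] F [-0.61  0.16  0.14] T [-0.03  0.06 -0.02] g 50.0
```

>>> arm_command(deltas=[[-0.002,0,0,0,0,-10,50],[0,0,0,0,0,-10,50],[0,0,0,0,0,0,50],[0,0,0,0,0,0,40]], force=6)

```text
clock: 16.93
tcp_pos: [0.5752, 0.0729, 0.162]
eef_rot: [0.551, 0.835, -0.0, -0.001]
wrist_force: [0.9, 0.2, 0.1]
grip_width: 0.518
```

```bash
python3 - <<'E'
from h import *
st()
E
```

```text
t 16.93 q [-0.15   0.828 -0.094  1.816  0.141  0.506  0.066] tcp [575.2  72.9 162. ] yaw_y 23.1 z [-2.5e-03  7.0e-04 -1.0e+00] F [0.95 0.15 0.06] T [-0.02  0.02  0.01] g 45.7
```

>>> arm_command(deltas=[[0,-0.0025,0,0.9,0,1,38],[0,0,0,0,0,0,30],[0,0,0,0,0,0,30],[0,0,0,0,0,0,30]])

```text
clock: 17.27
tcp_pos: [0.5753, 0.0725, 0.1629]
eef_rot: [0.551, 0.835, -0.0, -0.001]
wrist_force: [0.4, 0.3, -4.3]
grip_width: 0.381
```

>>> arm_command(deltas=[[0,0,0,0,0,0.2,30],[0,0,0,0,0,0.2,30]], force=30)

```text
clock: 17.43
tcp_pos: [0.5754, 0.0725, 0.163]
eef_rot: [0.551, 0.835, -0.0, -0.001]
wrist_force: [0.6, -1.2, -5.5]
grip_width: 0.374
```

>>> arm_command(deltas=[[0,0,0.07,0.1,0,0.25,30],[0,0,0.07,0.1,0,0.25,30]])

```text
clock: 17.6
tcp_pos: [0.5753, 0.0725, 0.1631]
eef_rot: [0.49, 0.872, -0.001, -0.001]
wrist_force: [-0.5, 0.3, -4.6]
grip_width: 0.371
```

```bash
python3 - <<'E'
from h import *
st()
E
```

```text
t 17.6 q [-0.13   0.827 -0.13   1.815  0.195  0.515  0.159] tcp [575.3  72.5 163.1] yaw_y 31.4 z [-2.3e-03 -7.0e-04 -1.0e+00] F [-0.53  0.26 -4.56] T [-0.04 -0.04 -0.1 ] g 32.6
```

>>> arm_command(deltas=[[0,0,0.06,0.1,0,0.25,30]])

```text
clock: 17.68
tcp_pos: [0.5753, 0.0725, 0.1632]
eef_rot: [0.462, 0.887, -0.001, -0.001]
wrist_force: [-0.3, 0.3, -5.5]
grip_width: 0.378
```

>>> arm_command(deltas=[[0,0,0.05,0.1,0,0.25,30]])

```text
clock: 17.77
tcp_pos: [0.5753, 0.0724, 0.1632]
eef_rot: [0.439, 0.899, -0.001, -0.001]
wrist_force: [1.0, 1.0, -5.2]
grip_width: 0.377
```

```bash
python3 - <<'E'
from h import *
st()
E
```

```text
t 17.77 q [-0.113  0.828 -0.159  1.813  0.238  0.522  0.235] tcp [575.3  72.4 163.2] yaw_y 38.0 z [-0.003 -0.001 -1.   ] F [ 1.05  0.98 -5.16] T [ 0.02 -0.13 -0.14] g 33.2
```

>>> arm_command(deltas=[[0,0,0.05,0.05,0,0.3,30]])

```text
clock: 17.85
tcp_pos: [0.5752, 0.0724, 0.1632]
eef_rot: [0.415, 0.91, -0.001, -0.001]
wrist_force: [0.7, 0.7, -5.1]
grip_width: 0.373
```

```bash
python3 - <<'E'
from h import *
st()
E
```

```text
t 17.85 q [-0.105  0.829 -0.173  1.813  0.256  0.525  0.269] tcp [575.2  72.4 163.2] yaw_y 41.0 z [-0.0033 -0.001  -1.    ] F [ 0.67  0.69 -5.07] T [ 0.12 -0.18 -0.14] g 32.8
```

>>> arm_command(deltas=[[0,0,0.05,0.05,0,0.3,30]])

```text
clock: 17.93
tcp_pos: [0.5752, 0.0724, 0.1632]
eef_rot: [0.391, 0.92, -0.001, -0.001]
wrist_force: [-0.3, -0.8, -5.1]
grip_width: 0.375
```

```bash
python3 - <<'E'
from h import *
st()
E
```

```text
t 17.93 q [-0.097  0.83  -0.186  1.812  0.275  0.529  0.304] tcp [575.2  72.4 163.2] yaw_y 43.9 z [-0.0034 -0.001  -1.    ] F [-0.27 -0.82 -5.07] T [ 0.06 -0.11 -0.19] g 33.1
```

>>> arm_command(deltas=[[0,0,0,0,0,0.5,30]])

```text
clock: 18.02
tcp_pos: [0.5752, 0.0724, 0.1633]
eef_rot: [0.391, 0.921, -0.001, -0.002]
wrist_force: [1.6, 0.4, -9.6]
grip_width: 0.376
```

```bash
python3 - <<'E'
from h import *
st()
save('side','s5.png');im=cv2.imread('pics/s5.png')
cv2.imwrite('pics/s5c.png',cv2.resize(im[210:340,220:340],None,fx=4,fy=4))
E
```

```text
t 18.02 q [-0.096  0.83  -0.188  1.812  0.275  0.529  0.305] tcp [575.2  72.4 163.3] yaw_y 44.0 z [-3.7e-03 -6.0e-04 -1.0e+00] F [ 1.65  0.42 -9.65] T [ 0.15 -0.41  0.02] g 33.1
```

>>> arm_command(deltas=[[0,0,0,0,0,-0.5,30],[0,0,0,0,0,0,50],[0,0,0,0,0,0,50],[0,0,0,0,0,0,50],[0,0.0035,0,0.8,0.5,20,50],[0,0,0,0,0,20,50],[0,0,0,0,0,0,50]])

```text
clock: 18.65
tcp_pos: [0.5767, 0.0731, 0.2057]
eef_rot: [0.394, 0.919, -0.002, -0.002]
wrist_force: [0.2, 0.1, -0.2]
grip_width: 0.569
```

```bash
python3 - <<'E'
from h import *
st()
save('side','s6.png');im=cv2.imread('pics/s6.png')
h=cv2.cvtColor(im,cv2.COLOR_BGR2HSV)[230:310,250:310]
m=((h[:,:,0]<8)|(h[:,:,0]>172))&(h[:,:,1]>120)&(h[:,:,2]>90)
b=np.argwhere(m).mean(0)[::-1]+[250,230];o,d=ray('side',[b])
t=((np.array([.5761,.0730])-o[:2])@d[0,:2])/(d[0,:2]@d[0,:2]);print(m.sum(),b,'top from side',o+t*d[0])
cv2.imwrite('pics/s6c.png',cv2.resize(im[210:340,200:360],None,fx=4,fy=4))
E
```

```text
t 18.65 q [-0.083  0.767 -0.211  1.782  0.251  0.624  0.32 ] tcp [576.7  73.1 205.7] yaw_y 43.6 z [-0.0056 -0.0015 -1.    ] F [ 0.22  0.09 -0.19] T [-0.07 -0.02 -0.02] g 50.1
237 [277.75105485 256.73839662] top from side [0.57614078 0.07304316 0.12681397]
```

View pics/s6c.png

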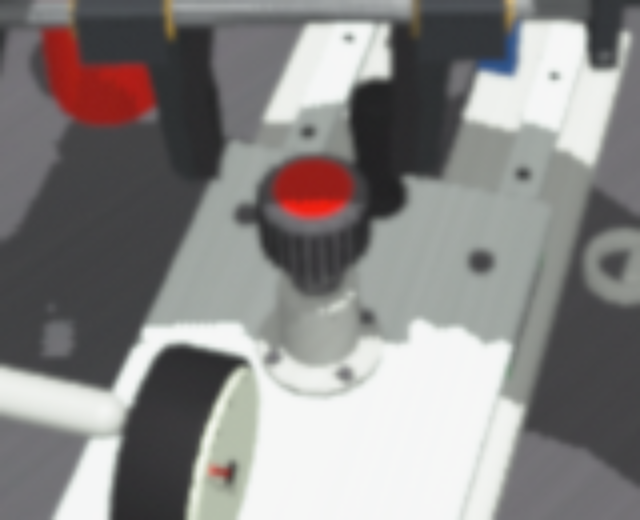

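Crop: the knob stands up by itself well above its bush (red top at (312,190), bush at (318,320)). The side camera puts it 16.8 mm up, so it is at the stop. Next the handle, seen at (375,140).

>>> arm_command(deltas=[[0.0015,0.0056,-0.09,10,-20,0,50],[0,0,-0.09,10,-20,0,50],[0,0,-0.09,10,-20,0,50],[0,0,0,2,-2,0,50],[0,0,0,0,0,0,50]])

```text
clock: 19.12
tcp_pos: [0.6076, 0.0109, 0.2023]
eef_rot: [0.517, 0.856, -0.002, -0.007]
wrist_force: [-0.8, 0.5, 0.6]
grip_width: 0.567
```

```bash
python3 - <<'E'
from h import *
st();im,_=save('wrist','w2.png')
g=im.max(2)
x,y=307,303
c=viewer.calibration('wrist');T=np.array(c['extrinsics']);P=T[:3,:3].T@(np.array([.6087,.011,.104])-T[:3,3])
print(cv2.projectPoints(P.reshape(1,3),np.zeros(3),np.zeros(3),np.array([[c['fx'],0,c['cx']],[0,c['fy'],c['cy']],[0,0,1]]),np.array(c['dist_coeffs']))[0])
E
```

```text
t 19.12 q [-0.004  0.799 -0.156  1.697  0.17   0.672  0.237] tcp [607.6  10.9 202.3] yaw_y 27.8 z [-0.014   0.0044 -0.9999] F [-0.77  0.5   0.62] T [-0.04 -0.05  0.05] g 50.0
[[[318.21142475 296.23095407]]]
```

View pics/w2.png

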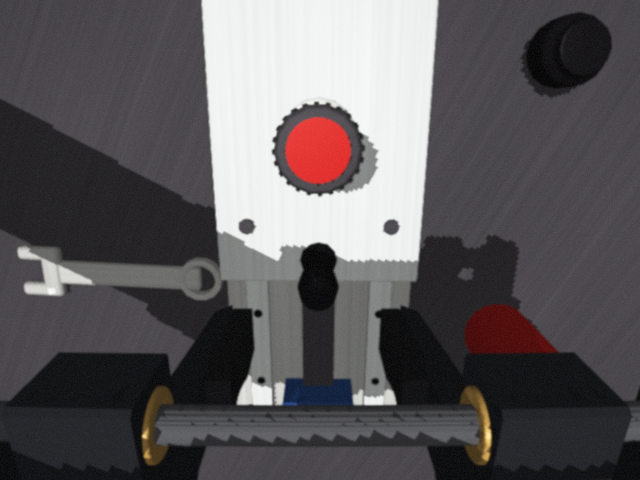

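Wrist view: the handle top at (318,290) sits between the fingers and agrees with the predicted (318,296). The knob is at (320,150). I descend on the handle.

>>> arm_command(deltas=[[-0.0044,-0.014,0,1,0,-15,50],[0,0,0,0,0,-20,50],[0,0,0,0,0,0,50]])

```text
clock: 19.42
tcp_pos: [0.6071, 0.0145, 0.1661]
eef_rot: [0.513, 0.858, 0.001, -0.001]
wrist_force: [-1.2, 1.0, -0.5]
grip_width: 0.564
```

```bash
python3 - <<'E'
from h import *
st()
E
```

```text
t 19.42 q [-0.02   0.848 -0.14   1.729  0.189  0.578  0.22 ] tcp [607.1  14.5 166.1] yaw_y 28.2 z [-1.e-04  2.e-03 -1.e+00] F [-1.17  0.99 -0.52] T [-0.08  0.02  0.03] g 49.7
```

>>> arm_command(deltas=[[-0.002,0,0,1.5,-3.5,-10,50],[0,0,0,0,0,-12,50],[0,0,0,0,0,-8,50],[0,0,0,0,0,0,30],[0,0,0,0,0,0,18]], force=6)

```text
clock: 19.83
tcp_pos: [0.6077, 0.0149, 0.1338]
eef_rot: [0.51, 0.86, 0.001, -0.001]
wrist_force: [-0.7, 0.1, -0.3]
grip_width: 0.44
```

```bash
python3 - <<'E'
from h import *
st()
E
```

```text
t 19.83 q [-0.026  0.898 -0.131  1.737  0.201  0.521  0.217] tcp [607.7  14.9 133.8] yaw_y 28.6 z [-0.0018  0.0026 -1.    ] F [-0.66  0.07 -0.33] T [-0.04  0.06 -0.02] g 38.7
```

>>> arm_command(deltas=[[-0.0026,-0.0018,0,0.7,-3.5,1,30],[0,0,0,0,0,0,18],[0,0,0,0,0,0,18],[0,0,0,0,0,0,18],[0,0,0,0,0,0,18]])

```text
clock: 20.25
tcp_pos: [0.6074, 0.0107, 0.1353]
eef_rot: [0.51, 0.86, -0.001, -0.001]
wrist_force: [0.4, -0.1, -2.6]
grip_width: 0.219
```

>>> arm_command(deltas=[[0,0,0,0,0,0,18],[0,0,0,0,0,0,18]], force=20)

```text
clock: 20.42
tcp_pos: [0.6075, 0.0108, 0.1353]
eef_rot: [0.51, 0.86, -0.001, -0.001]
wrist_force: [0.1, 0.2, -2.5]
grip_width: 0.212
```

```bash
python3 - <<'E'
from h import *
st()
E
```

```text
t 20.42 q [-0.021  0.896 -0.129  1.738  0.204  0.523  0.22 ] tcp [607.5  10.8 135.3] yaw_y 28.6 z [-1.7e-03 -4.0e-04 -1.0e+00] F [ 0.07  0.24 -2.51] T [-0.02  0.04 -0.  ] g 18.7
```

>>> arm_command(deltas=[[0,0,0,0.5,-0.9,0,15],[0,0,0,0.9,-1.8,0,15],[0,0,0,1.4,-2.7,0,15],[0,0,0,1.4,-2.7,0,15]])

```text
clock: 20.75
tcp_pos: [0.6098, 0.0063, 0.1353]
eef_rot: [0.509, 0.861, 0.0, -0.004]
wrist_force: [-2.2, 1.5, -1.1]
grip_width: 0.215
```

```bash
python3 - <<'E'
from h import *
st()
E
```

```text
t 20.75 q [-0.007  0.899 -0.138  1.727  0.203  0.536  0.234] tcp [609.8   6.3 135.3] yaw_y 28.8 z [-0.0062  0.0042 -1.    ] F [-2.23  1.46 -1.14] T [ 0.49  0.44 -0.11] g 18.9
```

>>> arm_command(deltas=[[-0.002,-0.003,0,1.9,-3.5,0,15],[0,0,0,2.3,-4.4,0,15],[0,0,0,2.3,-4.4,0,15],[0,0,0,2.3,-4.4,0,15],[0,0,0,2.3,-4.4,0,15],[0,0,0,2.3,-4.4,0,15]])

```text
clock: 21.25
tcp_pos: [0.6239, -0.0206, 0.1353]
eef_rot: [0.509, 0.861, 0.0, -0.003]
wrist_force: [-0.7, 3.1, -1.7]
grip_width: 0.219
```

```bash
python3 - <<'E'
from h import *
st()
E
```

```text
t 21.25 q [ 0.042  0.912 -0.147  1.682  0.21   0.568  0.276] tcp [623.9 -20.6 135.3] yaw_y 28.9 z [-0.0044  0.0035 -1.    ] F [-0.71  3.1  -1.69] T [ 0.53  0.43 -0.09] g 19.3
```

>>> arm_command(deltas=[[-0.002,-0.003,0,2.3,-4.4,0,15],[0,0,0,2.3,-4.4,0,15],[0,0,0,2.3,-4.4,0,15],[0,0,0,2.3,-4.4,0,15],[0,0,0,2.3,-4.4,0,15],[0,0,0,2.3,-4.4,0,15],[0,0,0,2.3,-4.4,0,15],[0,0,0,1.4,-2.7,0,15]])

```text
clock: 21.92
tcp_pos: [0.6441, -0.0595, 0.1353]
eef_rot: [0.509, 0.861, 0.0, 0.0]
wrist_force: [-1.4, 2.7, -1.8]
grip_width: 0.216
```

```bash
python3 - <<'E'
from h import *
st()
E
```

```text
t 21.92 q [ 0.105  0.933 -0.157  1.611  0.219  0.614  0.333] tcp [644.1 -59.5 135.3] yaw_y 28.7 z [ 4.e-04  2.e-04 -1.e+00] F [-1.38  2.69 -1.75] T [ 0.41  0.23 -0.02] g 19.0
```

79 mm done; the last 11 mm go slowly onto the stop.

>>> arm_command(deltas=[[0,0,0,1.2,-2.3,0,15],[0,0,0,0.9,-1.8,0,15],[0,0,0,0.9,-1.8,0,15],[0,0,0,0.9,-1.8,0,15]])

```text
clock: 22.25
tcp_pos: [0.6487, -0.0684, 0.1353]
eef_rot: [0.51, 0.86, 0.0, 0.0]
wrist_force: [-1.6, 2.6, -0.8]
grip_width: 0.212
```

>>> arm_command(deltas=[[0,0,0,0.7,-1.3,0,15],[0,0,0,0.7,-1.3,0,15]])

```text
clock: 22.42
tcp_pos: [0.6492, -0.0692, 0.1353]
eef_rot: [0.509, 0.861, 0.001, -0.002]
wrist_force: [-2.6, 5.7, 2.0]
grip_width: 0.212
```

>>> arm_command(deltas=[[0,0,0,0.7,-1.3,0,15],[0,0,0,0.7,-1.3,0,15]])

```text
clock: 22.58
tcp_pos: [0.6493, -0.0694, 0.1353]
eef_rot: [0.508, 0.861, 0.001, -0.004]
wrist_force: [-3.7, 4.1, 0.5]
grip_width: 0.218
```

```bash
python3 - <<'E'
from h import *
s=st();print(np.array([.465,-.885])@(np.array(s['tcp_pos'])[:2]-[.6075,.0108]))
E
```

```text
t 22.58 q [ 0.127  0.941 -0.167  1.584  0.218  0.639  0.355] tcp [649.3 -69.4 135.3] yaw_y 28.9 z [-0.0053  0.0061 -1.    ] F [-3.7   4.06  0.49] T [ 0.76  0.62 -0.08] g 19.2
0.09038830762619095
```

Stopped at 90.4 mm. I hold one beat, then open and rise.

>>> arm_command(deltas=[[0,0,0,0,0,0,15],[0,0,0,0,0,0,50],[0,0,0,0,0,0,50],[0,0,0,0,0,0,50],[0,0,0,0,0,10,50],[0,0,0,0,0,20,50],[0,0,0,0,0,30,50],[0,0,0,0,0,30,50],[0,0,0,0,0,30,50],[0,0,0,0,0,0,50]])

```text
clock: 23.42
tcp_pos: [0.6513, -0.0767, 0.2639]
eef_rot: [0.51, 0.86, -0.001, 0.002]
wrist_force: [1.4, 0.0, 0.8]
grip_width: 0.569
```

```bash
python3 - <<'E'
from h import *
st();save('wrist','w3.png');p=knob(.127);print('run',np.array([.465,-.885])@(p[:2]-[.5762,.073]))
im,_=save('side','s7.png')
E
```

```text
t 23.42 q [ 0.148  0.775 -0.194  1.505  0.181  0.878  0.392] tcp [651.3 -76.7 263.9] yaw_y 28.7 z [ 0.0015 -0.0036 -1.    ] F [1.39 0.04 0.84] T [-0.08 -0.08  0.01] g 50.2
knob ((521.2391967773438, 203.5092010498047), (74.74713897705078, 136.1620330810547), 110.3143310546875) [0.72709977 0.00743883 0.127     ]
run 0.12819002523099005
```

View pics/s7.png

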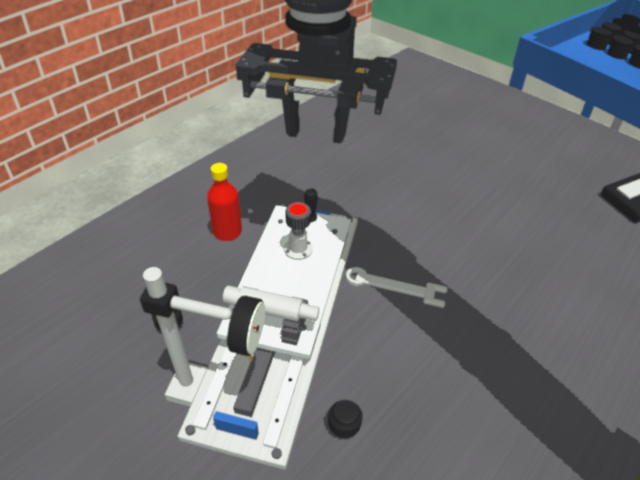

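The shuttle is at the far end with the knob at (298,211) still up. The shaft lies in its vees at (270,302), and the bottle, roller and wrench are in place. (The wrist `knob()` value latched onto the red bottle, so I ignore it.) One check from the side view before handing in.

```bash
python3 - <<'E'
from h import *
im=cv2.imread('pics/s7.png');h=cv2.cvtColor(im,cv2.COLOR_BGR2HSV)[195:235,275:325]
m=((h[:,:,0]<8)|(h[:,:,0]>172))&(h[:,:,1]>120)&(h[:,:,2]>90)
b=np.argwhere(m).mean(0)[::-1]+[275,195]
for z in(.1265,.127):
    p=onz('side',[b],z)[0];print(p,'run',(p[:2]-[.5761,.0730])@[.465,-.885],'side',(p[:2]-[.5761,.0730])@[.885,.465])
manip.close_job()
E
```

```text
[ 0.61849273 -0.00726361  0.1265    ] run 0.09074591370050095 side 0.00019499200762752638
[ 0.61810331 -0.00685127  0.127     ] run 0.0901999151183212 side 4.208550817836671e-05
the job is handed in; nothing more can be done
```

I ran the job through to the end and handed it in at about 23.5 s of the 54 s allowed. No verdict was reported.

- **Lock screw:** I pulled it up until it met the thread (about 17 N on the wrist at the most). I then turned it anticlockwise in three grips so the gripper body stayed clear of the dial. By the end it no longer rose when turned. After I let go, it stood up by itself about 16.8 mm high, as measured by the side camera.
- **Stop only partly felt:** The pull did not clearly jump at the stop. I judged it from three other signs: the screw had stopped rising over the last 0.15 rad or so, the turning moment had increased, and the camera height matched. I did not see the green ring in any picture.
- **Shuttle:** I ran it out by its handle at about 0.06 m/s until it met the end stop. The arm measured 90.4 mm of travel and the side camera 90.2 to 90.7 mm.
- **Other things:** The last picture showed the shaft lying in its vee blocks, judged by eye, not measured. The bottle, the near roller and the wrench looked unmoved. The far roller was not checked in that picture. The gripper was open and well clear.
- **Failed check:** A last wrist-camera reading of the knob picked up the red bottle instead, so I dropped it and used the side camera.

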